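# Dip the reservoir and show the gauge

### The arm

A 7-joint arm with a two-finger parallel gripper is mounted at the origin on the work surface. World frame = base frame: x ahead of the robot, y to its left, z up, the work surface at z = 0. Lengths are in mm, angles in rad, forces in N, time in s.
With the tool pointing down it reaches from about 375 to 925 mm from the base axis. Payload 3.1 kg.
Tool frame: the origin (TCP) lies midway between the tips of the shut fingers; the grasp point (between the pads) lies 19 mm behind it; z points along the fingers, y is the line along which they close (so a half turn about z gives the same grasp; the last joint's range is limited). The gripper opens to 85 mm and grips with 20 to 120 N. Pads are 22 mm wide; open, the fingers measure 114 mm over their backs; the gripper's body (76 mm by 85 mm) begins 54 mm behind the grasp point. The pads swing forward as they close: fully open they stand 13 mm farther back than shut.
Start: joints at [-1.335, 0.383, 0.044, 1.598, -0.018, 1.161, -0.05], TCP at [212.941, 614.133, 231.269] pointing down, gripper open.
Joint ranges: [-2.61, 2.61], [-0.41, 2.15], [-1.48, 1.57], [0, 2.5], [-1.57, 4.71], [0.05, 1.97], [-2.85, 2.85]. Speed limits (rad/s): [2.79, 2.79, 3.14, 3.14, 3.14, 3.14, 3.14].

### API

Orientations are given as a rotation vector (axis times angle).
In Python, from rig import telemetry, eyes, r gives the robot as it stands.
- The arm moves only by the shell command python3 -m creep 'ROWS' [FORCE]. ROWS is JSON, a list that holds one entry, the list of rows, each a list of 5 numbers: the finger opening in mm, from 0 to 85.4, then the shift along the tool's x, y, z in units of 50 mm (1.0 is 50 mm), then the turn about the tool's z in units of 8 degrees (1.0 is 8 degrees). A call has exactly 8 rows; each row shifts and turns the commanded pose from where the row before left it, along the tool's axes as they then stand; what a row does not reach is not made up. A row lasts 1/10 s, in which the tool goes at most 50 mm and 8.59 degrees, less where a joint would pass 70% of its speed; a pose out of reach is approached as far as the arm can. A call is refused whole if a number of a shift passes 1 or a number of a turn 1, either way. A call with a gripper value outside its range is refused whole. The fingers move at their own pace and stop on an object; FORCE is the grip in N (left out, the last holds). Time passes only in rows, so rows that do not move let the fingers close, or fill a call up. It gives the time, the measured TCP pose, the force, the opening and the grip force at its end, in the units of the state.
- telemetry.get_obs(): the state, without advancing time (a new reading comes with each control period).
- eyes.read_camera(name): name is "side" or "top" or "wrist"; returns a dict with "img" (400x640x3 uint8, red, green, blue), "camera_matrix" (3x3 intrinsics, pixels), "k1" (the pictures are not rectified: a ray, as slopes to the right and down, at radius r is drawn at 1 + k1 r^2 times it, then the intrinsics apply), "origin" and "orientation" of the camera in the world; the wrist camera has in their place "mount" (4x4, takes a point from camera to tool coordinates, whose origin is the TCP and whose axes are the flange's). Camera axes: x right, y down, z forward; pixel columns grow to the right and rows downward; lengths in mm; the calibration is good to about 2 mm. A picture is of the moment at which its call begins: read the wrist's pose just before it. There is no depth.
- r.finish_job(): hands the job in; it is judged then, once.
The state is a dict: "time": time; "joint_positions": joint angles; "joint_velocities": joint speeds; "joint_torque": joint torques, N m; "tool_pos": TCP position; "tcp_rot": TCP orientation; "wrist_force": force on the tool from outside, world axes, zero at the start; "moment": the same for the moment, N m; "grip_width": opening from 0.0 (shut) to 1.0 (fully open); "grip_force": force on a finger pad.
Only numpy, scipy, OpenCV 4.12 (cv2) and the standard library are available. Lean on these libraries where they do the work, as an engineer would, in place of code of your own. Each camera call takes 0.05 s, during which the arm holds its last target. There are 200 camera calls.

### The job

Check the reagent reservoir with the dip gauge: take the rod with the round collar from the rest, push its thin end down the slanted guide tube until the collar stops against the mouth, and draw it all the way out again. Then hold it level for reading with its tip over the middle of the white tile, about a hand's width (100 mm) above it, and finish like that, with the gauge still in the gripper, held still and touching nothing else. Leave the stirrer, the bottle and the tip box where they are.

Things in the scene. Friction and masses are not known exactly. Their poses are not given: they have to be found in the camera images.
- gauge_grip (a point): Dip gauge, the rod with a collar, one rigid piece of about 80 g, lying level in either place of the rest, 70 mm above the counter. This point: on its centre line in the black handle, the place to grip. -x runs along the rod to the tip, z up as it lies. Handle 16 x 16 mm square, from 40 mm on the tip side to 50 mm behind this point. It lifts straight up out of the rest.
- gauge_tip (a point): The rounded end of the gauge's thin steel shaft (diameter 8 mm, 110 mm long from the collar, with fine dark rings), on its centre line, 160 mm from gauge_grip; same axes.
- gauge_collar (a point): Centre of the tip-side face of the gauge's steel collar (diameter 36 mm, 10 mm thick), 50 mm from gauge_grip; same axes. This face stops on the guide tube's mouth.
- guide_tube: Slanted grey tube fixed on the reservoir. Origin: centre of its open mouth, 145 mm above the counter. z runs out of the mouth along the tube, rising 30 degrees, its level part along the reservoir's +x (away from the robot). Flared mouth, 38 mm outside, 30 inside, narrowing over 20 mm to an 18 mm bore, 90 mm deep in all, then free room: 110 mm of shaft go in.
- reservoir: White plastic reservoir, fixed. Origin on the counter, plumb below the tube's mouth. The tank reaches from 20 to 170 mm towards the robot (-x) of this origin, 130 mm wide in y, 112 mm high; a black cap on top, on the +y side near the robot, rises to 128 mm.
- rest: Fixed rest. Origin on the counter midway between its two places (y = +45 and -45 mm); both grips are above x = 0 give or take 4 mm. Base plate 200 x 150 mm, 10 mm thick, centred at x = -40 mm. Each place has a notched post at x = 35 to 45 mm, up to 68 mm high, and one at x = -125 to -115 mm, up to 70 mm high; between them 50 mm are free below the rod.
- stirrer_grip (a point): Plain stirrer in the other place of the rest: handle and shaft like the gauge's but with no collar and with a small flat paddle at the tip. This point lies mid-handle as on the gauge, same axes. To be left in the rest.
- tile: White ceramic reading tile, 90 x 90 mm, 8 mm thick, fixed flat on the counter. Origin: centre of its underside.
- reagent_bottle: Small brown reagent jar, diameter 48 mm, 75 mm high, standing loose at the far side. Origin: centre of its underside. To be left alone.
- tip_box: Loose grey pipette-tip box, 80 x 120 mm, 50 mm high, at the far side. Origin: centre of its underside. To be left alone.
Not all that is in view belongs to the job. What is shaped like the part that bears gauge_grip but yellow is not meant.

How it is judged:
By the outcome, as a careful person would: the job done as asked, in the order asked, and still so for the second after the job is handed in, while the arm keeps its last pose, push and grip.
It also fails if it takes over 64 s, if anything falls off the work surface, if the arm or the gripper's body presses on something with over 40 N, if the wrist force passes 120 N, or if a joint passes its speed limit or range.

## Working session

There is one attempt and no reset: what is moved stays moved. The work goes in short steps, Python scripts to look and compute and a shell command to move; the robot and the scene stay as the last step left them, time stands still between calls to the robot, and variables do not carry over. Pictures are saved under pics/ and viewed, at most 10 in all, crops included, and the job is handed in when it is done.

```bash
ls; mkdir -p pics
python3 - <<'E'
from rig import telemetry, eyes, r
import cv2,numpy as np
np.set_printoptions(precision=4,suppress=True)
print(telemetry.get_obs())
for n in ["side","top","wrist"]:
    c=eyes.read_camera(n); cv2.imwrite(f"pics/{n}0.png",c["img"][:,:,::-1])
    print(n,{k:v for k,v in c.items() if k!="img"})
E
```

```text
pics
{'time': 0.0, 'joint_positions': array([-1.3348,  0.3838,  0.0438,  1.5996, -0.0179,  1.1612, -0.0499]), 'joint_velocities': array([ 0.0005, -0.0012, -0.0011, -0.0007,  0.0005, -0.0004,  0.    ]), 'joint_torque': array([  0.0003, -43.3464,   1.0244, -24.9514,   0.0105,   0.0112,
         0.    ]), 'tool_pos': array([212.6604, 613.2075, 229.8626]), 'tcp_rot': array([-0.5218, -3.0976,  0.0042]), 'wrist_force': array([0.6766, 1.0761, 0.2142]), 'moment': array([-0.0302,  0.0233, -0.0057]), 'grip_force': 0.0, 'grip_width': 0.9992978288958227}
side {'camera_matrix': array([[366.229 ,   0.    , 318.7113],
       [  0.    , 366.229 , 201.3294],
       [  0.    ,   0.    ,   1.    ]]), 'k1': -0.07158436551447142, 'origin': array([ 137.2492, -537.7167,  713.6463]), 'orientation': array([-2.2352,  0.7786, -0.312 ])}
top {'camera_matrix': array([[380.8523,   0.    , 317.8379],
       [  0.    , 380.8523, 196.8179],
       [  0.    ,   0.    ,   1.    ]]), 'k1': -0.07593865494015244, 'origin': array([ 318.1745,  -59.1816, 1101.1806]), 'orientation': array([-2.0786,  2.1212, -0.2442])}
wrist {'camera_matrix': array([[276.3661,   0.    , 319.5202],
       [  0.    , 276.3661, 198.0692],
       [  0.    ,   0.    ,   1.    ]]), 'k1': -0.04458302601491022, 'mount': array([[  -0.0002,   -0.9542,   -0.2991,   76.5227],
       [   1.    ,   -0.    ,   -0.0005,    0.1758],
       [   0.0005,   -0.2991,    0.9542, -142.9418],
       [   0.    ,    0.    ,    0.    ,    1.    ]])}
```

View pics/top0.png

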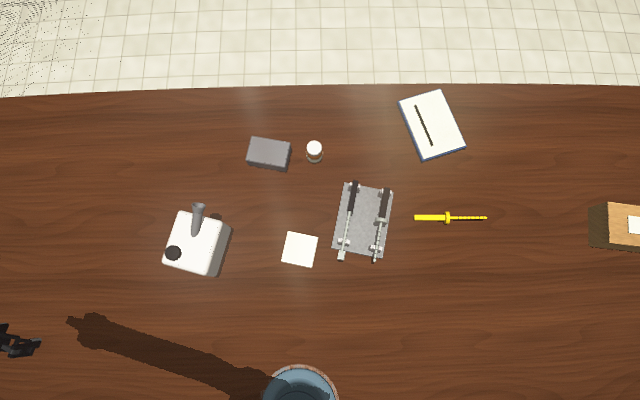

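View pics/side0.png

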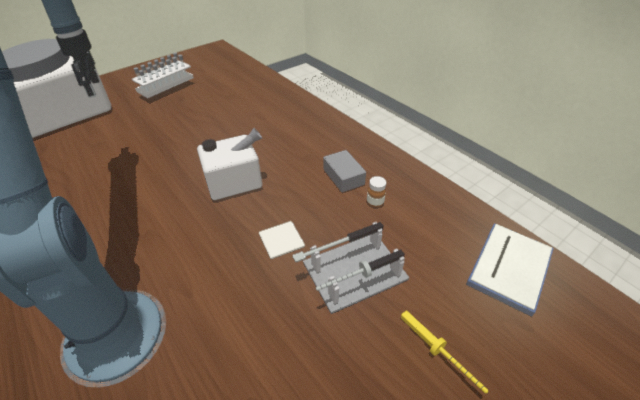

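The top view shows the rest near (362,220). The gauge is in its right-hand place (collar about (381,222)) and the stirrer in the left. The reservoir is at (197,243) with the tube mouth near (199,205), and the tile is at (300,249). The side view confirms the collar is on the nearer rod.

```bash
cat > h.py <<'E'
import cv2,numpy as np
from scipy.spatial.transform import Rotation as R
np.set_printoptions(precision=1,suppress=True)
def cam(name,new=None):
    from rig import telemetry, eyes
    o=telemetry.get_obs(); c=eyes.read_camera(name)
    if name=="wrist":
        T=np.eye(4);T[:3,:3]=R.from_rotvec(o["tcp_rot"]).as_matrix();T[:3,3]=o["tool_pos"]
        W=T@c["mount"]; c["origin"]=W[:3,3]; c["Rm"]=W[:3,:3]
    else: c["Rm"]=R.from_rotvec(c["orientation"]).as_matrix()
    if new: cv2.imwrite(f"pics/{new}.png",c["img"][:,:,::-1]); np.savez(f"pics/{new}.npz",K=c["camera_matrix"],k1=c["k1"],o=c["origin"],R=c["Rm"])
    return c
def pt(new,u,v,z):
    d=np.load(f"pics/{new}.npz")
    p=cv2.undistortPoints(np.array([[[u,v]]],float),d["K"],np.array([float(d["k1"]),0,0,0]))[0,0]
    ray=d["R"]@np.array([p[0],p[1],1]); return d["o"]+ray*(z-d["o"][2])/ray[2]
def proj(new,P):
    d=np.load(f"pics/{new}.npz"); Rm=d["R"].T
    return cv2.projectPoints(np.array([P],float),cv2.Rodrigues(Rm)[0],-Rm@d["o"],d["K"],np.array([float(d["k1"]),0,0,0]))[0][0,0]
def crop(new,u0,v0,u1,v1,s):
    im=cv2.imread(f"pics/{new}.png")[v0:v1,u0:u1]; im=cv2.resize(im,None,fx=s,fy=s,interpolation=cv2.INTER_CUBIC)
    for k,u in enumerate(range((u0+9)//10*10,u1,10)): cv2.line(im,((u-u0)*s,0),((u-u0)*s,6),(0,255,0),1); cv2.putText(im,str(u),((u-u0)*s+2,16),0,.35,(0,255,0),1)
    for v in range((v0+9)//10*10,v1,10): cv2.line(im,(0,(v-v0)*s),(6,(v-v0)*s),(0,255,0),1); cv2.putText(im,str(v),(8,(v-v0)*s+4),0,.35,(0,255,0),1)
    return im
E
python3 - <<'E'
from h import *
cam("top","t1")
a=crop("t1",328,172,400,270,6); b=crop("t1",155,195,240,285,4); c=crop("t1",275,225,327,273,4)
I=np.zeros((590,435+345,3),np.uint8); I[:a.shape[0],:a.shape[1]]=a; I[:b.shape[0],435:435+b.shape[1]]=b; I[365:365+c.shape[0],435:435+c.shape[1]]=c
cv2.imwrite("pics/t1c.png",I)
E
```

```text
(no output)
```

View pics/t1c.png

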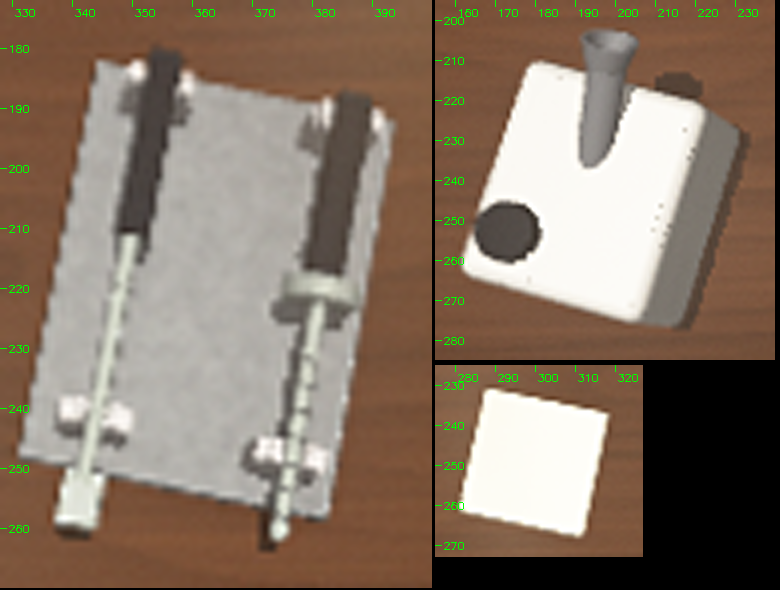

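The enlarged crop gives the pixels I need:
- **Gauge:** handle rear at (387,187.5), tip at (374.3,261.2).
- **Tube mouth:** centre at (198.5,205.5).
- **Tank top corners:** (179.5,210.5), (161.8,262), (206.3,275) and (222.5,220.8).
- **Tile corners:** (287.3,231), (318.5,237.3), (312,267.8) and (281.3,261.5).

Run:
```python
from h import *
from rig import telemetry
f=lambda u,v,z:pt("t1",u,v,z)
rear=f(387,187.5,78);tip=f(374.3,261.2,70);d=rear-tip;d[2]=0
print("rear",rear,"tip",tip,"len",np.linalg.norm(d),"yaw",np.degrees(np.arctan2(d[1],d[0])))
u=d/np.linalg.norm(d); mid=(rear-50*u+tip+160*u)/2; print("grip",mid)
srear=f(328+165/6,172+50/6,78); stip=f(328+78/6,172+530/6,70);print("stirrer",srear,stip)
Q=[f(*p,112) for p in [(179.5,210.5),(161.8,262),(206.3,275),(222.5,220.8)]]
for q in Q:print("tank",q)
a=Q[0]-Q[1];b=Q[3]-Q[2];e=Q[1]-Q[2];g=Q[0]-Q[3]
print("yaws",[np.degrees(np.arctan2(w[1],w[0])) for w in (a,b)],[np.degrees(np.arctan2(w[1],w[0]))-90 for w in (e,g)],[np.linalg.norm(w) for w in(a,b,e,g)])
m=f(198.5,205.5,145);ax=(a+b);ax/=np.linalg.norm(ax);print("mouth",m,"from tank",sum(Q)/4+95*ax)
T=[f(*p,8) for p in [(287.3,231),(318.5,237.3),(312,267.8),(281.3,261.5)]];print("tile",sum(T)/4)
o=telemetry.get_obs();M=R.from_rotvec(o["tcp_rot"]).as_matrix();print("tool axes\n",M)
g=mid+[0,0,0]; g[2]=220; print("delta tool",M.T@(g-o["tool_pos"]))
```

```text
rear [ 580.7 -255.8   78. ] tip [ 379.3 -210.9   70. ] len 206.34346193755417 yaw -12.570726683541594
grip [ 533.7 -245.4   74. ]
stirrer [ 603.1 -168.9   78. ] [ 383.7 -121.6   70. ]
tank [520.  307.8 112. ]
tank [384. 347. 112.]
tank [349.6 228.  112. ]
tank [490.1 190.4 112. ]
yaws [np.float64(-16.10258915094946), np.float64(-14.959540039795538)] [np.float64(-16.143160324473243), np.float64(-14.307311119860131)] [np.float64(141.58107954587464), np.float64(145.4917429708239), np.float64(123.9454434425158), np.float64(121.10249260624536)]
mouth [525.6 246.2 145. ] from tank [527.5 242.9 112. ]
tile [421.4  -8.4   8. ]
tool axes
 [[-0.9  0.3 -0. ]
 [ 0.3  0.9 -0. ]
 [-0.  -0.  -1. ]]
delta tool [-584.6 -706.4   11.6]
```

```bash
python3 -m creep '[[[85,-0.62,-0.75,0,0],[85,-0.62,-0.75,0,0],[85,-0.62,-0.75,0,0],[85,-0.62,-0.75,0,0],[85,-0.62,-0.75,0,0],[85,-0.62,-0.75,0,0],[85,-0.62,-0.75,0,0],[85,-0.62,-0.75,0,0]]]' 30; python3 -m creep '[[[60,-0.62,-0.75,0,0],[60,-0.62,-0.75,0,0],[60,-0.62,-0.75,0,0],[60,-0.62,-0.75,0,0],[60,-0.62,-0.75,0,0],[60,-0.62,-0.75,0,0],[60,-0.31,-0.38,0,0],[60,0,0,0,0]]]'
cat >> h.py <<'E'
def delta(target,yaw=None,pos=None):
    "tool-axis delta in row units to TCP target; yaw = world angle (deg) of the gauge's +x, tool x points opposite"
    from rig import telemetry
    o=telemetry.get_obs();M=R.from_rotvec(o["tcp_rot"]).as_matrix()
    cur=np.degrees(np.arctan2(-M[1,0],-M[0,0]))
    print("t %.2f pos"%o["time"],o["tool_pos"],"yaw %.2f tilt %.2f"%(cur,np.degrees(np.arccos(-M[2,2]))),"F",o["wrist_force"],"w %.1f gf %.1f"%(o["grip_width"]*85.4,o["grip_force"]))
    if target is not None: print("  rows units xyz",np.round(M.T@(np.array(target)-o["tool_pos"])/50,3),"turn",None if yaw is None else round((cur-yaw)/8,3))
E
python3 -c "
from h import *
delta([534,-245,220],-12.6)"
```

```text
time: 1.0
tool_pos: [349.3, 247.4, 231.3]
tcp_rot: [0.522, 3.098, 0.001]
wrist_force: [1.2, -0.6, 0.0]
grip_width: 0.994
grip_force: 0.0
time: 1.8
tool_pos: [460.2, -52.0, 231.7]
tcp_rot: [0.535, 3.094, -0.002]
wrist_force: [0.4, 0.7, -0.0]
grip_width: 0.704
grip_force: 0.0
t 1.80 pos [460.2 -52.  231.7] yaw -19.62 tilt 0.13 F [ 0.4  0.7 -0. ] w 60.1 gf 0.0
  rows units xyz [-2.7 -3.1  0.2] turn -0.878
```

```bash
python3 -m creep '[[[60,0,0,0,-0.88],[60,-0.46,-0.69,0,0],[60,-0.46,-0.69,0,0],[60,-0.46,-0.69,0,0],[60,-0.46,-0.69,0,0],[60,-0.46,-0.69,0,0],[60,0,0,0,0],[60,0,0,0,0]]]'
python3 - <<'E'
from h import *
delta([534,-245,220],-12.6)
cam("wrist","w1")
print(proj("w1",[534,-245,78]),proj("w1",[379,-211,70]))
E
```

```text
time: 2.6
tool_pos: [535.5, -239.6, 230.5]
tcp_rot: [-0.332, -3.122, -0.001]
wrist_force: [0.7, -0.3, -0.7]
grip_width: 0.702
grip_force: 0.0
t 2.60 pos [ 535.5 -239.6  230.5] yaw -12.15 tilt 0.11 F [ 0.7 -0.3 -0.7] w 59.9 gf 0.0
  rows units xyz [ 0.  -0.1  0.2] turn 0.056
[314.4 184.1] [314.3  25. ]
```

View pics/w1.png

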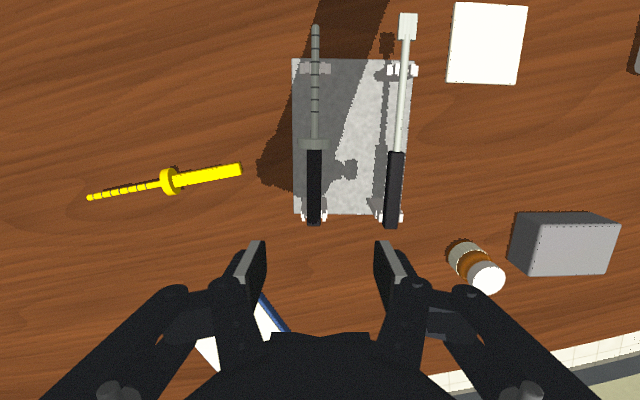

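The wrist view shows the gauge handle from (314,224) at the rear to (314,150) at the collar, with the tip at (315.5,26). The stirrer is at (392,190). Both match the prediction to within a few mm.

Run:
```python
from h import *
a=pt("w1",314,222,76);t=pt("w1",315.5,26,72);f=pt("w1",314,150,78);d=(a-t)[:2]
print(a,f,t,np.hypot(*d),np.degrees(np.arctan2(d[1],d[0])))
u=d/np.hypot(*d); g=np.array([*((a[:2]-50*u+t[:2]+160*u)/2),51]);print("grip",g)
delta(g,np.degrees(np.arctan2(d[1],d[0])))
```

```text
[ 578.6 -255.4   76. ] [ 497.3 -237.3   78. ] [ 380.7 -210.2   72. ] 203.01046279211315 -12.860440723722482
grip [ 533.3 -245.    51. ]
t 2.65 pos [ 535.6 -238.1  230.5] yaw -12.02 tilt 0.14 F [ 0.   0.6 -0.8] w 59.8 gf 0.0
  rows units xyz [ 0.  -0.2  3.6] turn 0.105
```

```bash
python3 -m creep '[[[50,0.02,-0.14,0,0.1],[50,0,0,0.7,0],[50,0,0,0.7,0],[50,0,0,0.7,0],[50,0,0,0.7,0],[50,0,0,0.5,0],[50,0,0,0.25,0],[50,0,0,0,0]]]';python3 -m creep '[[[5,0,0,0,0],[5,0,0,0,0],[5,0,0,0,0],[5,0,0,0,0],[5,0,0,0,0],[5,0,0,0,0],[5,0,0,0,0],[5,0,0,0,0]]]' 40; python3 -c "
from h import *
delta([533.3,-245,51],-12.8)"
```

```text
time: 3.45
tool_pos: [532.1, -244.5, 52.3]
tcp_rot: [-0.35, -3.119, -0.003]
wrist_force: [0.2, 0.6, 0.6]
grip_width: 0.587
grip_force: 0.0
time: 4.25
tool_pos: [534.9, -247.1, 55.7]
tcp_rot: [0.352, 3.118, -0.0]
wrist_force: [-0.2, 0.5, 6.2]
grip_width: 0.182
grip_force: 42.1
t 4.25 pos [ 534.9 -247.1   55.7] yaw -12.89 tilt 0.19 F [-0.2  0.5  6.2] w 15.5 gf 42.1
  rows units xyz [0.  0.  0.1] turn -0.011
```

```bash
python3 -m creep '[[[5,0,0,-0.2,0],[5,0,0,-0.5,0],[5,0,0,-0.7,0],[5,0,0,-0.7,0],[5,0,0,-0.5,0.31],[5,-0.12,0.5,0,0],[5,-0.12,0.8,0,0],[5,-0.12,0.9,0,0]]]';python3 -m creep '[[[5,-0.12,0.9,0,0],[5,-0.12,0.9,0,0],[5,-0.12,0.9,0,0],[5,-0.12,0.9,0,0],[5,-0.12,0.9,0,0],[5,-0.12,0.9,0,0],[5,-0.12,0.9,0,0],[5,-0.12,0.5,0,0]]]'; python3 -m creep '[[[5,0,0.4,0,0],[5,0,0,0,0],[5,0,0,0,0],[5,0,0,0,0],[5,0,0,0,0],[5,0,0,0,0],[5,0,0,0,0],[5,0,0,0,0]]]';python3 - <<'E'
from h import *
delta([719,191,140],-15.4)
cam("wrist","w2");cam("side","s2")
I=np.vstack([crop("w2",150,0,400,160,3),crop("s2",150,80,400,180,3)]);print(I.shape)
cv2.imwrite("pics/c2.png",cv2.resize(I,None,fx=.76,fy=.76,interpolation=cv2.INTER_AREA))
E
```

```text
time: 5.05
tool_pos: [579.5, -146.3, 184.9]
tcp_rot: [0.427, 3.111, -0.001]
wrist_force: [1.5, -0.4, -0.9]
grip_width: 0.175
grip_force: 41.2
time: 5.85
tool_pos: [716.1, 177.0, 183.4]
tcp_rot: [-0.41, -3.114, -0.005]
wrist_force: [-0.1, 0.5, -0.8]
grip_width: 0.181
grip_force: 41.2
time: 6.65
tool_pos: [721.5, 188.9, 183.9]
tcp_rot: [-0.421, -3.113, -0.0]
wrist_force: [0.1, 0.4, -0.8]
grip_width: 0.179
grip_force: 41.2
t 6.65 pos [721.5 188.9 183.9] yaw -15.39 tilt 0.01 F [ 0.1  0.4 -0.8] w 15.3 gf 41.2
  rows units xyz [0.1 0.  0.9] turn 0.002
(780, 750, 3)
```

View pics/c2.png

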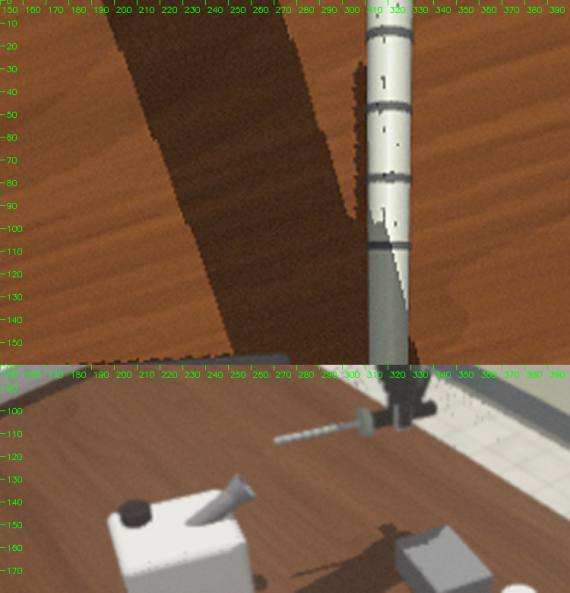

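The wrist view only shows the shaft, because the tip is out of frame. In the side view the mouth is near (258.3,133.6) and the tip at (271,113). I'll check these numbers in closer crops of both fixed cameras.

Run:
```python
from h import *
cam("top","t3")
a=crop("s2",225,95,325,150,7);b=crop("t3",180,180,280,210,7)
I=np.vstack([a,b]);print(I.shape);cv2.imwrite("pics/c3.png",I)
for M in ([525.6,246.2,145],[527.5,242.9,145]):print(proj("s2",M),proj("t3",M))
u=np.array([.964,-.266]); g=np.array([721.5,188.9]); 
P=[*(g-160*u),203];print("tip",P,proj("s2",P),proj("t3",P))
```

```text
(595, 700, 3)
[256.8 132.5] [198.5 205.5]
[258.  132.7] [199.8 204.7]
tip [np.float64(567.26), np.float64(231.46), 203] [270.2 111.2] [198.1 184. ]
```

View pics/c3.png

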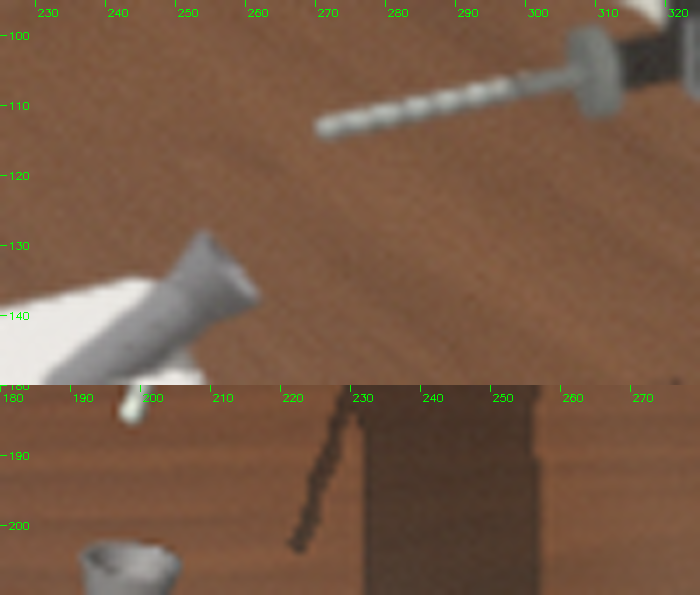

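The side crop puts the mouth centre at about (257.4,132.9) and the tip at (270.8,112.8). In the top crop the mouth is at (198.6,204.9) and the tip at (198.6,185.1). I'll triangulate both so calibration errors cancel.

```bash
cat >> h.py <<'E'
def tri(*obs):
    A=[];b=[]
    for n,u,v in obs:
        d=np.load(f"pics/{n}.npz");p=pt(n,u,v,0);w=p-d["o"];w/=np.linalg.norm(w);Q=np.eye(3)-np.outer(w,w);A.append(Q);b.append(Q@d["o"])
    x=np.linalg.lstsq(np.vstack(A),np.hstack(b),rcond=None)[0]
    return x
E
python3 - <<'E'
from h import *
m=tri(("s2",257.4,132.9),("t3",198.6,204.9));t=tri(("s2",270.8,112.8),("t3",198.6,185.1))
print(m,t,proj("s2",m),proj("t3",m),proj("s2",t),proj("t3",t))
# tube axis yaw check: top-view pixel of tube axis at lower point
for y in (-14,-15.4,-16.5):
    u=np.array([np.cos(np.radians(y)),np.sin(np.radians(y))]);P=[*(np.array(m[:2])-60*u*.866),145-30]
    print(y,proj("t1",P))
E
```

```text
[527.7 247.  142.3] [566.9 231.3 197.9] [257.4 132.9] [198.6 204.9] [270.3 112.9] [198.8 184.6]
-14 [196.1 225.9]
-15.4 [195.7 225.8]
-16.5 [195.3 225.7]
```

```bash
python3 -m creep '[[[5,0,0.07,0.4,0],[5,0,0,0.5,0],[5,0,0,0.33,0],[5,0,0,0,0],[5,0.3,0,0,0],[5,0.3,0,0,0],[5,0.15,0,0,0],[5,0,0,0,0]]]' 25; python3 -m creep '[[[5,0.1,0,0,0],[5,0.1,0,0,0],[5,0.1,0,0,0],[5,0.1,0,0,0],[5,0,0,0,0],[5,0,0,0,0],[5,0,0,0,0],[5,0,0,0,0]]]';python3 - <<'E'
from h import *
delta([0,0,0])
cam("side","s4");cam("top","t4")
a=crop("s4",225,105,325,160,7);b=crop("t4",180,180,280,210,7)
cv2.imwrite("pics/c4.png",np.vstack([a,b]))
E
```

```text
time: 7.6
tool_pos: [685.8, 203.6, 122.7]
tcp_rot: [-0.418, -3.114, -0.002]
wrist_force: [0.1, 0.1, -0.8]
grip_width: 0.177
grip_force: 41.2
time: 8.4
tool_pos: [667.2, 207.7, 122.3]
tcp_rot: [0.42, 3.113, -0.0]
wrist_force: [-0.5, 0.1, -0.7]
grip_width: 0.176
grip_force: 41.2
t 8.40 pos [667.2 207.7 122.3] yaw -15.38 tilt 0.02 F [-0.5  0.1 -0.7] w 15.1 gf 41.2
  rows units xyz [11.8 -7.5  2.4] turn None
```

View pics/c4.png

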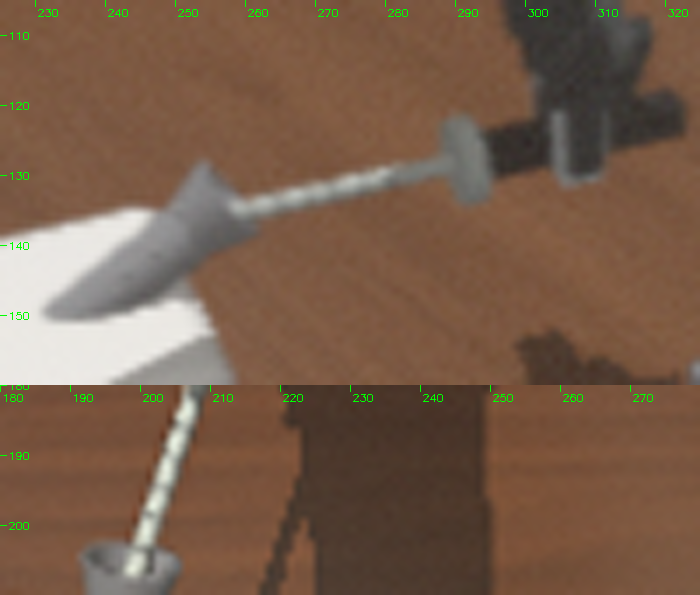

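The tip is inside the mouth and centred (side crop about (257,134)). Next I tilt the gauge in steps by raising the grip on an arc about the tip, watching the force.

```bash
python3 -m creep '[[[5,0.01,0,-0.1,0],[5,0.01,0,-0.1,0],[5,0.01,0,-0.1,0],[5,0.01,0,-0.1,0],[5,0,0,-0.08,0],[5,0,0,0,0],[5,0,0,0,0],[5,0,0,0,0]]]' 20; python3 -c "
from h import *
delta([0,0,0])"
```

```text
time: 9.3
tool_pos: [665.8, 208.1, 146.7]
tcp_rot: [0.42, 3.112, 0.0]
wrist_force: [3.4, -0.6, -1.3]
grip_width: 0.181
grip_force: 40.9
t 9.30 pos [665.8 208.1 146.7] yaw -15.39 tilt 0.10 F [ 3.4 -0.6 -1.3] w 15.5 gf 40.9
  rows units xyz [11.7 -7.5  2.9] turn None
```

```bash
python3 -m creep '[[[5,0.02,0,-0.1,0],[5,0.02,0,-0.1,0],[5,0.02,0,-0.1,0],[5,0.02,0,-0.1,0],[5,0.03,0,-0.1,0],[5,0.03,0,-0.1,0],[5,0.03,0,-0.1,0],[5,0.03,0,-0.1,0]]]'; python3 -m creep '[[[5,0.03,0,-0.1,0],[5,0.05,0,-0.1,0],[5,0.05,0,-0.1,0],[5,0.03,0,-0.07,0],[5,0,0,0,0],[5,0,0,0,0],[5,0,0,0,0],[5,0,0,0,0]]]';python3 - <<'E'
from h import *
delta([0,0,0])
cam("side","s5");cam("top","t5")
a=crop("s5",225,85,325,140,7);b=crop("t5",180,180,280,210,7)
cv2.imwrite("pics/c5.png",np.vstack([a,b]))
E
```

```text
time: 10.1
tool_pos: [654.8, 211.2, 186.5]
tcp_rot: [-0.419, -3.112, 0.0]
wrist_force: [2.7, -1.4, -2.3]
grip_width: 0.176
grip_force: 40.4
time: 10.9
tool_pos: [647.4, 213.4, 204.7]
tcp_rot: [-0.42, -3.113, -0.0]
wrist_force: [0.8, 0.4, -0.8]
grip_width: 0.173
grip_force: 40.5
t 10.90 pos [647.4 213.4 204.7] yaw -15.36 tilt 0.05 F [ 0.8  0.4 -0.8] w 14.8 gf 40.5
  rows units xyz [11.4 -7.5  4.1] turn None
```

View pics/c5.png

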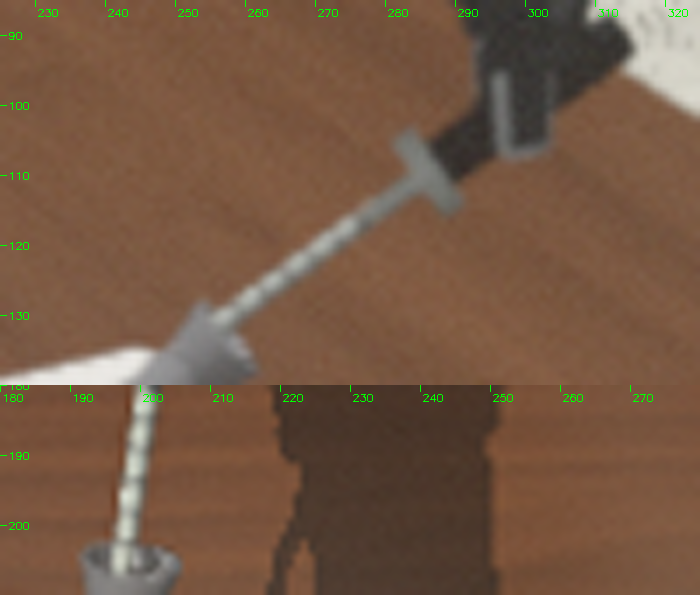

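The side crop shows the gauge tilted about 30° with the tip in the flare (shaft enters at about (255,131)), and forces are near zero. The grip is about 6 mm above the tube axis, so I shift onto the axis and push in.

```bash
python3 -m creep '[[[5,-0.06,0,0.1,0],[5,0.09,0,0.05,0],[5,0.173,0,0.1,0],[5,0.173,0,0.1,0],[5,0.173,0,0.1,0],[5,0,0,0,0],[5,0,0,0,0],[5,0,0,0,0]]]'; python3 -c "
from h import *
delta([0,0,0])"
```

```text
time: 11.8
tool_pos: [621.7, 220.3, 182.7]
tcp_rot: [0.42, 3.112, 0.0]
wrist_force: [0.3, 0.5, 0.1]
grip_width: 0.178
grip_force: 40.5
t 11.80 pos [621.7 220.3 182.7] yaw -15.37 tilt 0.06 F [0.3 0.5 0.1] w 15.2 gf 40.5
  rows units xyz [10.8 -7.5  3.6] turn None
```

```bash
python3 -m creep '[[[5,0.173,0,0.1,0],[5,0.173,0,0.1,0],[5,0.173,0,0.1,0],[5,0.173,0,0.1,0],[5,0.173,0,0.1,0],[5,0,0,0,0],[5,0,0,0,0],[5,0,0,0,0]]]'; python3 -m creep '[[[5,0.07,0,0.04,0],[5,0.07,0,0.04,0],[5,0.07,0,0.04,0],[5,0,0,0,0],[5,0,0,0,0],[5,0,0,0,0],[5,0,0,0,0],[5,0,0,0,0]]]'; python3 -c "
from h import *
delta([0,0,0])"
```

```text
time: 12.6
tool_pos: [580.2, 231.7, 157.7]
tcp_rot: [0.42, 3.112, 0.0]
wrist_force: [0.3, -0.0, -1.1]
grip_width: 0.175
grip_force: 40.5
time: 13.4
tool_pos: [570.0, 234.5, 151.5]
tcp_rot: [0.42, 3.112, 0.0]
wrist_force: [2.6, -0.4, 0.5]
grip_width: 0.177
grip_force: 40.7
t 13.40 pos [570.  234.5 151.5] yaw -15.38 tilt 0.07 F [ 2.6 -0.4  0.5] w 15.1 gf 40.7
  rows units xyz [ 9.8 -7.5  3. ] turn None
```

```bash
python3 -m creep '[[[5,0.05,0,0.03,0],[5,0.05,0,0.03,0],[5,0,0,0,0],[5,0,0,0,0],[5,0,0,0,0],[5,0,0,0,0],[5,0,0,0,0],[5,0,0,0,0]]]'; python3 -m creep '[[[5,0.05,0,0.03,0],[5,0.05,0,0.03,0],[5,0,0,0,0],[5,0,0,0,0],[5,0,0,0,0],[5,0,0,0,0],[5,0,0,0,0],[5,0,0,0,0]]]';python3 - <<'E'
from h import *
delta([0,0,0])
cam("side","s6");cam("top","t6")
a=crop("s6",225,90,325,145,7);b=crop("t6",180,180,280,210,7)
cv2.imwrite("pics/c6.png",np.vstack([a,b]))
E
```

```text
time: 14.2
tool_pos: [569.7, 234.6, 151.6]
tcp_rot: [0.422, 3.103, 0.003]
wrist_force: [6.2, -3.7, 6.1]
grip_width: 0.178
grip_force: 41.5
time: 15.0
tool_pos: [569.5, 234.5, 151.7]
tcp_rot: [0.423, 3.093, 0.006]
wrist_force: [9.3, -4.6, 11.7]
grip_width: 0.176
grip_force: 42.3
t 15.00 pos [569.5 234.5 151.7] yaw -15.57 tilt 1.13 F [ 9.3 -4.6 11.7] w 15.1 gf 42.3
  rows units xyz [ 9.8 -7.6  2.8] turn None
```

View pics/c6.png

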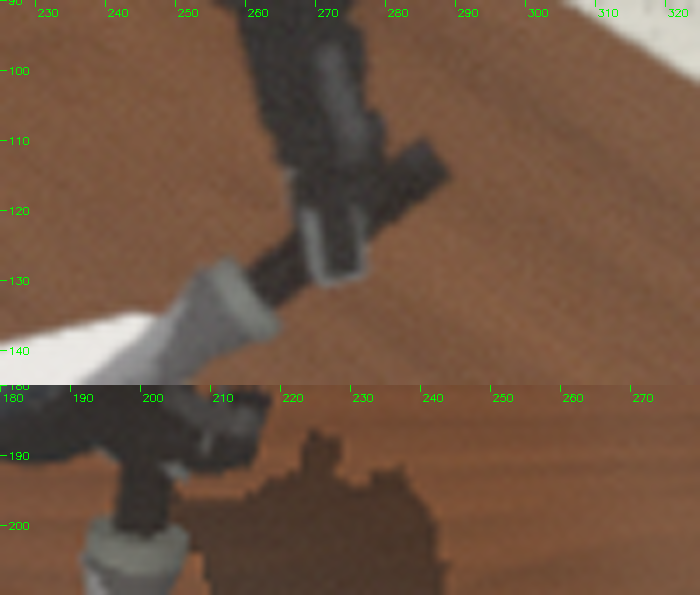

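The collar sits flush on the mouth (side crop about (257,133)), and the arm stalls at about 15 N. Now I draw the gauge straight out along the axis.

```bash
python3 -m creep '[[[5,-0.173,0,-0.1,0],[5,-0.173,0,-0.1,0],[5,-0.26,0,-0.15,0],[5,-0.26,0,-0.15,0],[5,-0.26,0,-0.15,0],[5,-0.26,0,-0.15,0],[5,-0.26,0,-0.15,0],[5,0,0,0,0]]]' ; python3 -m creep '[[[5,-0.26,0,-0.15,0],[5,-0.26,0,-0.15,0],[5,-0.26,0,-0.15,0],[5,-0.26,0,-0.15,0],[5,0,0,0,0],[5,0,0,0,0],[5,0,0,0,0],[5,0,0,0,0]]]'
python3 - <<'E'
from h import *
delta([533.5,-245.5,140],-12.8)
cam("side","s7");cv2.imwrite("pics/c7.png",crop("s7",225,60,345,145,6))
E
```

```text
time: 15.9
tool_pos: [639.5, 215.0, 192.4]
tcp_rot: [-0.421, -3.112, 0.001]
wrist_force: [-0.0, 0.4, -0.4]
grip_width: 0.176
grip_force: 40.6
time: 16.7
tool_pos: [687.8, 202.6, 221.7]
tcp_rot: [-0.418, -3.111, 0.0]
wrist_force: [-0.3, -1.0, -1.8]
grip_width: 0.178
grip_force: 40.6
t 16.70 pos [687.8 202.6 221.7] yaw -15.30 tilt 0.14 F [-0.3 -1.  -1.8] w 15.2 gf 40.6
  rows units xyz [ 0.6 -9.5  1.6] turn -0.313
```

View pics/c7.png

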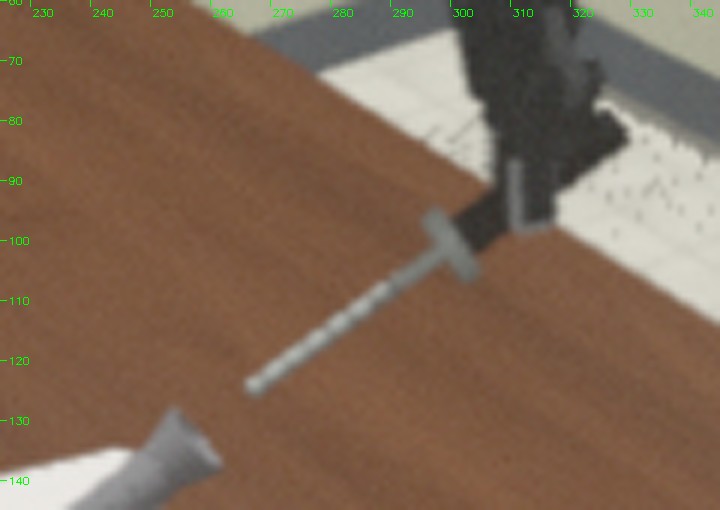

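The side crop shows the gauge fully out, with its tip at about (266,124) clear of the mouth at (256,133). That uses up my ten picture views, so from here I measure by numbers only. I'll level the gauge by pressing it into the rest's notches without letting go.

```bash
python3 -m creep '[[[5,-0.2,0,-0.2,0],[5,0,0,0,-0.31],[5,0.12,-0.4,0,0],[5,0.12,-0.8,0,0],[5,0.12,-0.9,0,0],[5,0.12,-0.9,0,0],[5,0.12,-0.9,0,0],[5,0.12,-0.9,0,0]]]' ; python3 -m creep '[[[5,0.12,-0.9,0,0],[5,0.12,-0.9,0,0],[5,0.12,-0.9,0,0],[5,0.12,-0.9,0,0],[5,0.12,-0.9,0,0],[5,0,-0.6,0,0],[5,0,0,0,0],[5,0,0,0,0]]]'
python3 - <<'E'
from h import *
delta([533.8,-246.5,135],-12.8)
E
```

```text
time: 17.55
tool_pos: [609.1, -28.1, 232.8]
tcp_rot: [-0.352, -3.122, -0.001]
wrist_force: [-0.3, -0.6, -1.0]
grip_width: 0.177
grip_force: 40.6
time: 18.35
tool_pos: [523.6, -269.3, 232.8]
tcp_rot: [0.356, 3.121, 0.001]
wrist_force: [0.4, -0.7, -1.0]
grip_width: 0.173
grip_force: 40.5
t 18.35 pos [ 523.6 -269.3  232.8] yaw -13.03 tilt 0.05 F [ 0.4 -0.7 -1. ] w 14.7 gf 40.5
  rows units xyz [-0.1  0.5  2. ] turn -0.028
```

```bash
python3 -m creep '[[[5,-0.1,0.25,0,-0.03],[5,0,0.24,0,0],[5,0,0,0.6,0],[5,0,0,0.6,0],[5,0,0,0.5,0],[5,0,0,0.25,0],[5,0,0,0,0],[5,0,0,0,0]]]'
python3 - <<'E'
from h import *
delta([533.8,-246.5,53],-12.8); delta([533.8,-246.5,53],-12.8)
E
```

```text
time: 19.15
tool_pos: [535.6, -245.1, 136.0]
tcp_rot: [0.343, 3.122, -0.0]
wrist_force: [-0.1, 0.3, -0.4]
grip_width: 0.178
grip_force: 40.6
t 19.15 pos [ 535.6 -245.1  136. ] yaw -12.54 tilt 0.06 F [-0.1  0.3 -0.4] w 15.2 gf 40.6
  rows units xyz [ 0.  -0.   1.7] turn 0.032
t 19.15 pos [ 535.6 -245.1  136. ] yaw -12.54 tilt 0.06 F [-0.1  0.3 -0.4] w 15.2 gf 40.6
  rows units xyz [ 0.  -0.   1.7] turn 0.032
```

```bash
python3 -m creep '[[[5,0,-0.02,0.1,0.03],[5,0,0,0.1,0],[5,0,0,0.1,0],[5,0,0,0.1,0],[5,0,0,0.1,0],[5,0,0,0.1,0],[5,0,0,0.1,0],[5,0,0,0,0]]]' ;  python3 -m creep '[[[5,0,0,0.1,0],[5,0,0,0.1,0],[5,0,0,0.1,0],[5,0,0,0.1,0],[5,0,0,0.1,0],[5,0,0,0,0],[5,0,0,0,0],[5,0,0,0,0]]]'
```

```text
time: 19.95
tool_pos: [533.5, -246.8, 99.4]
tcp_rot: [-0.352, -3.12, -0.0]
wrist_force: [-1.2, -0.3, 2.0]
grip_width: 0.175
grip_force: 40.6
time: 20.75
tool_pos: [533.7, -246.7, 74.9]
tcp_rot: [-0.353, -3.121, -0.001]
wrist_force: [-0.1, 0.3, 1.2]
grip_width: 0.176
grip_force: 40.4
```

```bash
python3 -m creep '[[[5,0,0,0.1,0],[5,0,0,0.1,0],[5,0,0,0.1,0],[5,0,0,0.06,0],[5,0,0,0,0],[5,0,0,0,0],[5,0,0,0,0],[5,0,0,0,0]]]' ;  python3 -m creep '[[[5,0,0,0.06,0],[5,0,0,0.03,0],[5,0,0,0,0],[5,0,0,0,0],[5,0,0,0,0],[5,0,0,0,0],[5,0,0,0,0],[5,0,0,0,0]]]'; python3 -c "
from h import *
delta([533.8,-246.5,53],-12.8)"
```

```text
time: 21.55
tool_pos: [534.0, -246.9, 57.2]
tcp_rot: [-0.353, -3.121, -0.0]
wrist_force: [0.7, -0.6, 1.5]
grip_width: 0.173
grip_force: 40.4
time: 22.35
tool_pos: [534.1, -247.0, 56.3]
tcp_rot: [-0.353, -3.121, -0.006]
wrist_force: [-5.8, 3.9, 23.9]
grip_width: 0.179
grip_force: 43.5
t 22.35 pos [ 534.1 -247.    56.3] yaw -12.91 tilt 0.21 F [-5.8  3.9 23.9] w 15.3 gf 43.5
  rows units xyz [0.  0.  0.1] turn -0.014
```

```bash
python3 -m creep '[[[5,0,0,0,0],[5,0,0,0,0],[5,0,0,-0.15,0],[5,0,0,-0.2,0],[5,0,0,-0.3,0],[5,0,0,-0.4,0],[5,0,0,-0.4,0],[5,0,0,-0.2,0]]]' 90
python3 - <<'E'
from h import *
a=[pt("w1",*p,8) for p in [(455,3),(527,8),(520,84),(446,80)]];c=sum(a)/4;print("tile wrist",c,[np.linalg.norm(a[i]-a[i-1]) for i in range(4)])
g=np.array([421.4,-8.4])+160*np.array([.975,-.222]);delta([*g,89],-12.8)
E
```

```text
time: 23.15
tool_pos: [535.0, -247.6, 137.4]
tcp_rot: [0.353, 3.119, -0.001]
wrist_force: [0.4, -0.1, -1.2]
grip_width: 0.17
grip_force: 87.8
tile wrist [424.3  -6.8   8. ] [np.float64(85.3245487718672), np.float64(88.71727590778873), np.float64(86.28992800508219), np.float64(96.41420957586527)]
t 23.15 pos [ 535.  -247.6  137.4] yaw -12.90 tilt 0.15 F [ 0.4 -0.1 -1.2] w 14.5 gf 87.8
  rows units xyz [0.1 4.2 1. ] turn -0.012
```

```bash
python3 -m creep '[[[5,0.06,0.4,0,0],[5,0,0.8,0,0],[5,0,0.9,0,0],[5,0,0.9,0,0],[5,0,0.8,0,0],[5,0,0.38,0,0],[5,0,0,0,0],[5,0,0,0,0]]]'; python3 -m creep '[[[5,0,0,0.2,0],[5,0,0,0.3,0],[5,0,0,0.3,0],[5,0,0,0.15,0],[5,0,0,0,0],[5,0,0,0,0],[5,0,0,0,0],[5,0,0,0,0]]]'
python3 - <<'E'
from h import *
delta([578.5,-43.2,89],-12.8)
t0=cv2.imread("pics/t1.png").astype(int);s0=cv2.imread("pics/s2.png").astype(int)
from rig import telemetry
o=telemetry.get_obs()
cam("top","t9");cam("side","s9")
p=o["tool_pos"]
u=np.array([.975,-.222])
for k in (0,160):
    P=[*(p[:2]-k*u),p[2]+19];print(k,P,"top",proj("t9",P),"side",proj("s9",P))
for n,ref in (("t9",t0),("s9",s0)):
    P=[*(p[:2]-160*u),p[2]+19];c=proj(n,P).astype(int)
    im=cv2.imread(f"pics/{n}.png").astype(int);D=abs(im-ref).sum(2)
    print(n,"origin col,row",c-[12,9]);print(D[c[1]-9:c[1]+10,c[0]-12:c[0]+13])
    g=cv2.imread(f"pics/{n}.png",0);print(g[c[1]-9:c[1]+10,c[0]-12:c[0]+13])
E
```

```text
time: 23.95
tool_pos: [577.5, -42.7, 135.1]
tcp_rot: [-0.351, -3.121, 0.002]
wrist_force: [-0.7, -0.6, -1.7]
grip_width: 0.161
grip_force: 87.9
time: 24.75
tool_pos: [578.6, -42.6, 88.4]
tcp_rot: [0.352, 3.12, 0.0]
wrist_force: [0.9, -0.8, -0.3]
grip_width: 0.163
grip_force: 87.9
t 24.75 pos [578.6 -42.6  88.4] yaw -12.88 tilt 0.08 F [ 0.9 -0.8 -0.3] w 13.9 gf 87.9
  rows units xyz [-0. -0. -0.] turn -0.01
0 [np.float64(578.6046431072941), np.float64(-42.55657055349422), np.float64(107.44597921325061)] top [310.1 187. ] side [338.6 189. ]
160 [np.float64(422.6046431072941), np.float64(-7.036570553494215), np.float64(107.44597921325061)] top [297.4 245.2] side [277.3 209.5]
t9 origin col,row [285 236]
[[ 40  19   3   0   2   0   9 109 338 317 311 312 336 434 445 450 359 312
  309 310 316 311 308 308 321]
 [ 33   7   1   2   3   1  11 108 331 310 309 306 342 408 450 474 356 303
  308 306 309 310 310 303 303]
 [ 33   3   2   1   2   2  14  99 325 312 308 303 367 413 421 421 338 306
  308 308 311 309 308 309 311]
 [ 25   4   0   1   0   7  55 260 316 311 309 299 372 412 420 383 324 308
 
[... 6446 characters left out ...]
99  99  97  93  98 114 123 121 117  99
  109 104  98  97  96 100  98]
 [ 88  95  94  95  95  98  99 100 102 100  97  95  95 106 114 114 106  96
   92  92  94  93  94  99  97]
 [ 91  91  93  91  94  99  99  99 101  98 103  99  93  97  98 101  96  95
   93  93  93  95  96  97  98]
 [ 93  92  91  91  92  97  95  99 102  99  98  98  99  94  94  92  96  96
   92  96  95  93  92  94  97]
 [ 93  91  91  90  92  93  93  97  98 101 102 101 101  98  95  93  96  94
   97  93  94  96  91  92  96]
 [ 93  92  94  92  91  90  94  94  95  95  99 103 100  98  98  94  95  94
   98  98 100  94  95  91  91]
 [ 96  89  90  94  92  94  92  90  93  95  95 100 101  97 100  95  94  93
   98  98  97  97  96  94  92]]
```

The rod sits about 13.7 mm above the TCP, since it seated at TCP z = 56.3, so I raise it 6 mm. Then I'll check level and tip position by fitting the low-saturation shaft pixels.

```bash
python3 -m creep '[[[5,0,0,-0.06,0],[5,0,0,-0.06,0],[5,0,0,0,0],[5,0,0,0,0],[5,0,0,0,0],[5,0,0,0,0],[5,0,0,0,0],[5,0,0,0,0]]]'
python3 - <<'E'
from h import *
from rig import telemetry
delta([578.5,-43.2,94.3],-12.8)
p=np.mean([telemetry.get_obs()["tool_pos"] for _ in range(5)],0)
cam("side","s10");cam("top","t10")
u=np.array([.975,-.223]); im=cv2.imread("pics/s10.png").astype(float);sat=im.max(2)-im.min(2)
for k in range(70,165,15):
    P=[*(p[:2]-k*u),108];c=proj("s10",P);j=int(round(c[0]));i0=int(c[1])-7
    w=np.clip(38-sat[i0:i0+15,j],0,None);row=(w*np.arange(i0,i0+15)).sum()/w.sum() if w.sum() else None
    P2=proj("s10",[P[0],P[1],P[2]-5]); 
    print(k,"pred",c,"at col",j,"obs row",row,"w",w.sum(),"px per mm %.2f"%((P2[1]-c[1])/5))
tip=proj("s10",[*(p[:2]-160*u),108]).astype(int);print(tip,sat[tip[1]-5:tip[1]+6,tip[0]-6:tip[0]+8].astype(int))
E
```

```text
time: 25.65
tool_pos: [577.9, -42.6, 93.7]
tcp_rot: [-0.352, -3.122, 0.0]
wrist_force: [-0.4, 0.3, -0.7]
grip_width: 0.163
grip_force: 87.9
t 25.65 pos [577.9 -42.6  93.7] yaw -12.88 tilt 0.01 F [-0.4  0.3 -0.7] w 14.0 gf 87.9
  rows units xyz [-0. -0. -0.] turn -0.011
70 pred [312.3 197.7] at col 312 obs row 199.06451612903226 w 93.0 px per mm 0.30
85 pred [306.6 199.6] at col 307 obs row 200.71 w 100.0 px per mm 0.30
100 pred [300.8 201.5] at col 301 obs row 202.82407407407408 w 108.0 px per mm 0.30
115 pred [294.9 203.5] at col 295 obs row 204.8469387755102 w 98.0 px per mm 0.30
130 pred [289.  205.4] at col 289 obs row 206.85294117647058 w 102.0 px per mm 0.30
145 pred [283.  207.4] at col 283 obs row 208.95192307692307 w 104.0 px per mm 0.30
160 pred [277.  209.4] at col 277 obs row 210.0 w 7.0 px per mm 0.30
[277 209] [[56 58 59 59 59 58 60 61 59 59 63 61 60 60]
 [57 57 59 56 58 56 57 59 61 58 58 60 63 59]
 [60 60 59 61 59 58 56 58 60 59 60 61 55 51]
 [57 60 58 59 59 59 58 56 59 54 55 45 32 25]
 [60 58 58 64 60 57 59 51 42 31 24 13  7  4]
 [64 60 58 59 58 59 47 27 12  6  5  3  5  7]
 [61 63 58 58 58 56 31 11  4  5  5  8  8 14]
 [62 62 62 60 62 56 39 15 10 11 14 28 34 48]
 [64 60 62 59 60 59 53 34 31 37 49 54 56 57]
 [62 64 63 60 61 58 60 58 56 59 58 57 58 59]
 [60 63 63 63 63 60 60 61 58 61 59 59 62 58]]
```

Run:
```python
from h import *
import shutil
shutil.copy("pics/s2.npz","pics/side0.npz")
u=np.array([.975,-.223]);im=cv2.imread("pics/side0.png").astype(float)
B=cv2.imread("pics/side0.png").astype(int)
for k in (75,90,105,150,156):
    c=proj("side0",[533.9-k*u[0],-246.8-k*u[1],70]);j=int(round(c[0]));i0=int(c[1])-7
    print(k,c,i0,B[i0:i0+15,j].mean(1).astype(int),(B[i0:i0+15,j].max(1)-B[i0:i0+15,j].min(1)))
# tile centroid in side and top, mouth excluded
for n,nz in (("side0","side0"),("t1","t1")):
    g=cv2.imread(f"pics/{n}.png",0); c=proj(nz,[422.5,-7.7,8]).astype(int)
    m=np.zeros_like(g);m[c[1]-30:c[1]+30,c[0]-35:c[0]+35]=(g>190)[c[1]-30:c[1]+30,c[0]-35:c[0]+35]
    k,l,st,ce=cv2.connectedComponentsWithStats(m);i=1+np.argmax(st[1:,4]);
    ct=cv2.minAreaRect(np.argwhere(l==i)[:,::-1].astype(np.float32))
    print(n,"pred",proj(nz,[422.5,-7.7,8]),"centroid",ce[i],st[i,4],ct,"->",pt(nz,*ce[i],8))
```

```text
75 [353.1 273.1] 266 [169 168 169 170 170 173 183 186 170 146 151 167 171 168 166] [1 2 1 0 1 3 5 4 5 4 0 1 1 2 1]
90 [346.8 275.7] 268 [172 169 169 166 166 163 172 172 154 136 146 165 168 169 171] [2 1 1 1 2 2 3 5 4 3 2 1 0 1 1]
105 [340.4 278.4] 271 [167 168 173 172 169 168 178 190 182 160 152 164 168 168 169] [1 0 2 2 1 3 5 6 7 4 2 1 1 1 2]
150 [320.8 286.5] 279 [165 165 169 170 169 169 175 169 150 135 148 164 167 164 156] [2 2 1 1 1 2 3 4 3 3 4 2 1 2 1]
156 [318.2 287.6] 280 [165 167 167 169 168 168 179 190 181 155 116  95  90  89  90] [ 2  3  1  1  1  1  5  6  6  6 12 36 52 54 57]
side0 pred [281.1 237.3] centroid [280.9 238.9] 976 ((281.1897888183594, 238.5218505859375), (27.93749237060547, 37.93347930908203), 70.01689147949219) -> [419.4 -11.7   8. ]
t1 pred [299.5 248.9] centroid [299.3 248.8] 989 ((299.2975769042969, 248.77806091308594), (31.63889503479004, 31.28968048095703), 12.094757080078125) -> [422.7  -7.1   8. ]
```

```bash
python3 -c "
from h import *
delta([578.5,-43.2,94.3],-12.8)
from rig import r
print(r.finish_job())"
```

```text
t 25.75 pos [577.9 -42.6  93.7] yaw -12.88 tilt 0.01 F [ 1.   0.  -0.2] w 14.3 gf 87.9
  rows units xyz [-0. -0. -0.] turn -0.01
the job is handed in; nothing more can be done
None
```

The job is handed in at 25.75 s: the gauge went down the tube until its collar stopped on the mouth and was drawn fully out. It is now held still, level to about 0.4°, with its tip over the tile's middle and about 100 mm above it, by camera estimate. To level it I pressed it into its place in the rest without letting go, and I did not re-check by camera that the stirrer, bottle and tip box stayed put.

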